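# Find the tin with the loose casting and hold it out for inspection

## Task

One of the three sealed blue tins has a casting that has come loose inside: pick the tins up and shake or rock them to find the one that rattles, setting each quiet one back down flat where it stood. Hold the rattling tin out, level and still, in the air about 10 to 15 cm above the middle of whichever inspection pad has the loupe lying on it, and finish while still holding it there; never hold a quiet tin over either pad, and leave the other things on the bench alone.

Things in the scene. Friction and masses are not known exactly. Their poses are not given: they have to be found in the camera images.
- tin_a: sealed blue tin, brass rim, white paper seal along the lid; 96 mm (x) by 60 mm (y), 40 mm high, rigid flat sides; grip it across the 60 mm from above; 0.4 to 0.5 kg with contents. Origin at the centre of the underside. All three tins look alike, cannot be opened, and vary in weight whatever they hold; any of them may be the rattling one.
- tin_b: sealed blue tin, brass rim, white paper seal along the lid; 96 mm (x) by 60 mm (y), 40 mm high, rigid flat sides; grip it across the 60 mm from above; 0.4 to 0.5 kg with contents. Origin at the centre of the underside. In one tin a 0.3 kg ball is loose: on any shake or tilt along x it rolls up to 61 mm from end to end, knocks, and stays at the lower end (its weight 30 mm off the middle).
- tin_c: sealed blue tin, brass rim, white paper seal along the lid; 96 mm (x) by 60 mm (y), 40 mm high, rigid flat sides; grip it across the 60 mm from above; 0.4 to 0.5 kg with contents. Origin at the centre of the underside. In the two quiet tins the same 0.3 kg is bedded fast in the middle: it does not move when shaken or tilted.
- pad_left: low left-hand (+y) inspection pad fixed to the bench: dark wooden board with a grey cloth top, 100 mm (x) by 130 mm (y), 6 mm high. Origin at the centre of its underside. Either pad may be the one with the loupe on it
- pad_right: low right-hand (-y) inspection pad fixed to the bench: dark wooden board with a grey cloth top, 100 mm (x) by 130 mm (y), 6 mm high. Origin at the centre of its underside. Either pad may be the one with the loupe on it
- loupe: small magnifier with a black eyepiece and clear frame, 63 x 48 x 24 mm, lying on one of the pads, within 40 mm of that pad's middle; origin at the centre of its underside. It marks the pad over which to present the tin; do not move it
- stone_tray: tiny white paper tray with stones, 33 x 36 x 7 mm, lying on the other pad; origin at the centre of its underside. Leave alone
- mug: olive green mug, 101 x 96 x 96 mm, at the back of the bench; origin at the centre of its underside. Leave alone
- dark_jar: black jar, 60 mm diameter, 70 mm high, at the left; origin at the centre of its underside. Leave alone
Mind the look-alikes: they are no part of the job. What is shaped like the tin_a but turquoise is not meant.

How it is judged (in metres and radians):
On the way:
1. the tin with the loose casting is held off the bench and shaken: moved at more than 0.06 m/s or turned at more than 0.3 rad/s in the grip (((distance between loose_casting and tin_a below 0.06 m and height (world z) of tin_a above 0.015 m and contact force between the fingers and tin_a above 1 N and (linear speed of tin_a above 0.06 m/s or angular speed of tin_a above 0.3 rad/s)) or (distance between loose_casting and tin_b below 0.06 m and height (world z) of tin_b above 0.015 m and contact force between the fingers and tin_b above 1 N and (linear speed of tin_b above 0.06 m/s or angular speed of tin_b above 0.3 rad/s)) or (distance between loose_casting and tin_c below 0.06 m and height (world z) of tin_c above 0.015 m and contact force between the fingers and tin_c above 1 N and (linear speed of tin_c above 0.06 m/s or angular speed of tin_c above 0.3 rad/s)))), for 0.04 s.
At the end, for the whole second after the job is handed in: The rattling tin is in the fingers, underside 60 to 250 mm above the bench, centre within 50 mm of the middle of the pad with the loupe, tilted under 0.3 rad, slower than 0.05 m/s; the other two stand flat and still on the bench within 60 mm of where they started (((distance between loose_casting and tin_a below 0.06 m and ((horizontal distance between loupe and pad_left below 0.08 m and horizontal distance between tin_a and pad_left below 0.05 m) or (horizontal distance between loupe and pad_right below 0.08 m and horizontal distance between tin_a and pad_right below 0.05 m)) and height (world z) of tin_a between 0.06 and 0.25 m and angle between tin_a's own z axis and vertical below 0.3 rad and linear speed of tin_a below 0.05 m/s and contact force between the fingers and tin_a above 2 N and height (world z) of each of tin_b, tin_c below 0.006 m and angle between each of tin_b, tin_c's own z axis and vertical below 0.1 rad and distance of each of tin_b, tin_c from where it was at the start of the episode below 0.06 m and linear speed of each of tin_b, tin_c below 0.03 m/s) or (distance between loose_casting and tin_b below 0.06 m and ((horizontal distance between loupe and pad_left below 0.08 m and horizontal distance between tin_b and pad_left below 0.05 m) or (horizontal distance between loupe and pad_right below 0.08 m and horizontal distance between tin_b and pad_right below 0.05 m)) and height (world z) of tin_b between 0.06 and 0.25 m and angle between tin_b's own z axis and vertical below 0.3 rad and linear speed of tin_b below 0.05 m/s and contact force between the fingers and tin_b above 2 N and height (world z) of each of tin_a, tin_c below 0.006 m and angle between each of tin_a, tin_c's own z axis and vertical below 0.1 rad and distance of each of tin_a, tin_c from where it was at the start of the episode below 0.06 m and linear speed of each of tin_a, tin_c below 0.03 m/s) or (distance between loose_casting and tin_c below 0.06 m and ((horizontal distance between loupe and pad_left below 0.08 m and horizontal distance between tin_c and pad_left below 0.05 m) or (horizontal distance between loupe and pad_right below 0.08 m and horizontal distance between tin_c and pad_right below 0.05 m)) and height (world z) of tin_c between 0.06 and 0.25 m and angle between tin_c's own z axis and vertical below 0.3 rad and linear speed of tin_c below 0.05 m/s and contact force between the fingers and tin_c above 2 N and height (world z) of each of tin_a, tin_b below 0.006 m and angle between each of tin_a, tin_b's own z axis and vertical below 0.1 rad and distance of each of tin_a, tin_b from where it was at the start of the episode below 0.06 m and linear speed of each of tin_a, tin_b below 0.03 m/s))); the arm keeps its last pose, push and grip.
It fails at once if a quiet tin is held over the middle of an inspection pad ((not (distance between loose_casting and tin_a below 0.06 m) and height (world z) of tin_a above 0.03 m and (horizontal distance between tin_a and pad_left below 0.05 m or horizontal distance between tin_a and pad_right below 0.05 m)) or (not (distance between loose_casting and tin_b below 0.06 m) and height (world z) of tin_b above 0.03 m and (horizontal distance between tin_b and pad_left below 0.05 m or horizontal distance between tin_b and pad_right below 0.05 m)) or (not (distance between loose_casting and tin_c below 0.06 m) and height (world z) of tin_c above 0.03 m and (horizontal distance between tin_c and pad_left below 0.05 m or horizontal distance between tin_c and pad_right below 0.05 m))).
It fails at once if a bystander (loupe, stone tray, mug, jar) is moved more than 30 mm (distance of any of loupe, stone_tray, mug, dark_jar from where it was at the start of the episode above 0.03 m).
It also fails if it takes over 67 s, if anything falls off the work surface, if the arm or the gripper's body presses on something with over 40 N, if the wrist force passes 120 N, or if a joint passes its speed limit or range.

## Robot

A 6-joint arm with a two-finger parallel gripper is mounted at the origin on a cart in front of the work surface, level with it; the furniture and walls round the work are solid. World frame = base frame: x ahead of the robot, y to its left, z up, the work surface at z = 0. Lengths are in mm, angles in rad, forces in N, time in s.
With the tool pointing down it reaches from about 400 to 925 mm from the base axis. Payload 12.5 kg.
Tool frame: the origin (TCP) lies between the finger pads; the fingertips stand 19 mm ahead of it and the grasp point (between the pads) is the TCP (env.nose_length is the distance from the TCP to the fingertips, in mm); z points along the fingers, y is the line along which they close (so a half turn about z gives the same grasp; the last joint's range is limited). The gripper opens to 95 mm and grips with 3 to 60 N. Pads are 20 mm wide; open, the fingers measure 119 mm over their backs; the gripper's body (75 mm by 180 mm) begins 59 mm behind the grasp point.
Start: joints at [1.235, 0.491, 1.559, -0, 1.092, -0.106], TCP at [142.345, 608.591, 233.661] pointing down, gripper open.
Joint ranges: [-3.1, 3.1], [-0.84, 2.19], [0.05, 2.79], [-1.13, 4.28], [0.06, 2.93], [-2.69, 2.69]. Speed limits (rad/s): [2.22, 2.22, 2.79, 3.14, 3.14, 3.14].

## Interface

Orientations are given as [roll, pitch, yaw] about the fixed x, y, z axes, in that order (R = Rz(yaw) Ry(pitch) Rx(roll)).
In Python, from cell import env gives the robot as it stands. The module is installed in compiled form; this text tells all that it offers.
- The arm moves only by the tool drive_tool, never from a script. Its argument "rows" is a list that holds one entry, the list of rows, each a list of 7 numbers: the shift along the tool's x, y, z scaled (see below), then the turn, a rotation vector about the tool's x, y, z scaled (see below), then the opening, from 0 (shut) to 1 (fully open). In form: [[[tx, ty, tz, ax, ay, az, jaw], ...]]. A call has 1 to 5 rows; each row shifts and turns the commanded pose from where the row before left it, along the tool's axes as they then stand; what a row does not reach is not made up. The controller multiplies each number of a shift by 250 mm and each number of a turn by 180 degrees. A row lasts 1/8 s, in which the tool goes at most 62.5 mm and 10.7 degrees, less where a joint would pass 70% of its speed; a pose out of reach is approached as far as the arm can. A call with a number of a shift or a turn outside -1 to 1 is refused whole. A call with a gripper value outside its range is refused whole. The fingers move at their own pace and stop on an object; the grip force is fixed at half the most. Time passes only in rows, so rows that do not move let the fingers close. It gives the time, the measured TCP pose, the force, the opening and the grip force at its end, in the units of the state.
- env.state(): the state, without advancing time (a new reading comes with each control period).
- env.read_camera(name): name is "side" or "top" or "wrist"; returns a dict with "color" (480x640x3 uint8, blue, green, red), "camera_matrix" (3x3 intrinsics, pixels), "pose" (4x4, takes a point from camera to world coordinates). Camera axes: x right, y up, looking along -z (the intrinsics and any distortion apply to the point x, -y, -z); pixel columns grow to the right and rows downward; lengths in mm; the calibration is good to about 2 mm. A picture is of the moment at which its call begins. There is no depth.
- env.job_done(): hands the job in; it is judged then, once.
Trained networks look in a picture, given as the dict that the camera call returned (one of the last four; its "shot" number tells which), for a name from the list of things; names that differ only in an ending like _2 or _b are one class to them, and where a whole thing is asked for, a point or a joint stands for the part that bears it (a point fixed in the world has none). Each returns a list of dicts, best first, with "score" (0 to 1); they miss things now and then, are a little off and sometimes report something else, mostly with a low value. They report only what shows in the picture. A call takes as long as a camera call. They do not tell look-alikes from the thing itself.
- env.search_frame(name, picture): "at" ([x, y, z] in mm, in the coordinates of the camera as it stood for that picture, good to about 4 mm: the middle of the surface that is visible of it).
- env.place_of(name, picture): "at" ([x, y, z] in mm, in the coordinates of the camera as it stood for that picture, good to about 4 mm: a listed point, or the origin of a listed thing).
The state is a dict: "t": time; "joints": joint angles; "qvel": joint speeds; "tau": joint torques, N m; "eef_pos": TCP position; "tcp_rot": TCP orientation; "ft_force": force on the tool from outside, world axes, zero at the start; "moment": the same for the moment, N m; "opening": opening from 0.0 (shut) to 1.0 (fully open); "grip_force": force on a finger pad.
Only numpy, scipy, OpenCV 4.12 (cv2) and the standard library are available. Lean on these libraries where they do the work, as an engineer would, in place of code of your own. Each camera call takes 0.05 s, during which the arm holds its last target. There are 200 camera calls.

## Working session

There is one attempt and no reset: what is moved stays moved. The work goes in short steps, Python scripts to look and compute and a tool call to move; the robot and the scene stay as the last step left them, time stands still between calls to the robot, and variables do not carry over. Pictures are saved under pics/ and viewed, at most 10 in all, crops included, and the job is handed in when it is done.

Besides the shell and the picture viewer there is one more tool, called after "Request:" as name(argument=value, ...) on one line, values as JSON. drive_tool: Moves the arm, as the interface text tells. Its arguments: {"type":"object","properties":{"rows":{"type":"array","items":{"type":"array","items":{"type":"array","items":{"type":"number","minimum":-1,"maximum":1}}}}},"required":["rows"]}

```bash
mkdir -p pics; cat > h.py <<'E'
import numpy as np, cv2
from cell import env
def world(p,at): return (p["pose"]@np.r_[at,1])[:3]
def px2w(p,u,v,z):
    K=p["camera_matrix"]; d=np.linalg.inv(K)@[u,v,1]; d=p["pose"][:3,:3]@(d*[1,-1,-1]); o=p["pose"][:3,3]
    return o+d*(z-o[2])/d[2]
E
python3 - <<'E'
from h import *
print(env.state())
for c in ["top","side"]:
    p=env.read_camera(c); cv2.imwrite(f"pics/{c}0.png",p["color"])
    print(c,p["pose"].round(2).tolist(),p["camera_matrix"].round(1).tolist())
    for n in ["tin_a","pad_left","loupe","stone_tray","mug","dark_jar"]:
        for d in env.place_of(n,p): print(n,round(d["score"],2),world(p,d["at"]).round(0))
E
```

```text
{'t': 0.0, 'joints': array([ 1.23539198e+00,  4.91598178e-01,  1.55948132e+00, -5.79675253e-06,
        1.09171375e+00, -1.05609542e-01]), 'qvel': array([ 0.00096117,  0.00037396, -0.00126242,  0.00212092, -0.00245638,
       -0.00018883]), 'tau': array([-3.42497005e-03, -6.12631273e+01, -2.58178818e+01,  6.91915839e-02,
        4.82045312e-02, -1.30898070e-04]), 'eef_pos': array([142.26646201, 608.34596923, 233.02677488]), 'tcp_rot': array([-3.14039821e+00, -1.21446485e-04,  2.91180046e+00]), 'ft_force': array([ 0.19446518,  0.41639827, -0.38375185]), 'moment': array([ 0.00997609,  0.01677348, -0.01873899]), 'grip_force': 0.0, 'opening': 1.000797664792437}
top [[0.02, 0.99, -0.16, 433.4], [-1.0, 0.02, 0.01, 14.18], [0.01, 0.16, 0.99, 1178.61], [0.0, 0.0, 0.0, 1.0]] [[589.8, 0.0, 324.2], [0.0, 589.8, 230.5], [0.0, 0.0, 1.0]]
tin_a 0.92 [592.  16.   4.]
tin_a 0.89 [ 458. -162.    0.]
tin_a 0.61 [ 488. -312.   -3.]
tin_a 0.59 [491. 183.  -4.]
tin_a 0.57 [456. -24.  -2.]
pad_left 0.75 [655. 187.   1.]
loupe 0.73 [661. 184.   8.]
stone_tray 0.74 [ 665. -214.    2.]
mug 0.91 [772. -16.  -1.]
dark_jar 0.86 [661. 345.   1.]
side [[-1.0, -0.01, 0.06, 692.12], [0.06, -0.4, 0.92, 1229.16], [0.01, 0.92, 0.4, 552.78], [0.0, 0.0, 0.0, 1.0]] [[594.7, 0.0, 312.0], [0.0, 594.7, 233.7], [0.0, 0.0, 1.0]]
tin_a 0.98 [ 491. -314.   -3.]
tin_a 0.92 [ 459. -173.    5.]
tin_a 0.84 [492. 181.   5.]
tin_a 0.74 [453. -25.   3.]
tin_a 0.74 [597.  15.   4.]
pad_left 0.78 [651. 184.   2.]
loupe 0.77 [664. 180.  13.]
loupe 0.72 [650. 180.   3.]
stone_tray 0.45 [ 665. -215.    6.]
mug 0.94 [773. -16.   6.]
dark_jar 0.72 [661. 347.   2.]
```

View pics/top0.png

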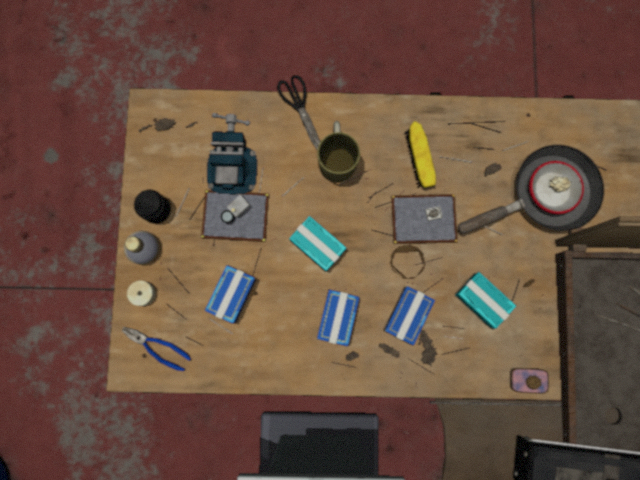

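```bash
python3 - <<'E'
from h import *
p=env.read_camera("top"); hsv=cv2.cvtColor(p["color"],cv2.COLOR_BGR2HSV)
for x,y in [(592,16),(458,-167),(490,-313),(491,182),(455,-25)]:
    c=np.linalg.inv(p["pose"])@[x,y,40,1]; q=p["camera_matrix"]@(c[:3]*[1,-1,-1]); u,v=(q[:2]/q[2]).astype(int)
    w=hsv[v-28:v+28,u-28:u+28]
    print((x,y),(u,v),np.median(w[8:20,8:20].reshape(-1,3),0), np.median(w.reshape(-1,3),0))
E
```

```text
(592, 16) (np.int64(318), np.int64(244)) [ 47.5  23.  183.5] [ 27. 116. 155.]
(458, -167) (np.int64(412), np.int64(315)) [ 18.  107.  134.5] [ 28. 102. 142.]
(490, -313) (np.int64(487), np.int64(300)) [ 53.5  18.  178. ] [ 41. 106. 145.]
(491, 182) (np.int64(230), np.int64(294)) [ 17. 120. 149.] [ 28. 117. 152.]
(455, -25) (np.int64(338), np.int64(315)) [ 17. 111. 143.] [ 27. 110. 145.]
```

The three blue tins are at about pixels (230,294), (339,317) and (410,315). The turquoise look-alikes are at (318,244) and (487,300). The loupe lies on the left pad, near (235,210). Next I measure the tins' centres and headings.

```bash
cat > tins.py <<'E'
from h import *
def rects(z=40,p=None):
    p=p or env.read_camera("top"); hsv=cv2.cvtColor(p["color"],cv2.COLOR_BGR2HSV)
    m=cv2.inRange(hsv,(100,110,60),(125,255,255))
    m=cv2.morphologyEx(m,cv2.MORPH_CLOSE,np.ones((13,13)))
    n,l,s,c=cv2.connectedComponentsWithStats(m)
    for i in range(1,n):
        if s[i,4]<700: continue
        v,u=np.where(l==i); w=np.array([px2w(p,a,b,z)[:2] for a,b in zip(u,v)],np.float32)
        (cx,cy),(a,b),_=r=cv2.minAreaRect(w); bp=cv2.boxPoints(r); e=[bp[1]-bp[0],bp[2]-bp[1]]; e=max(e,key=np.linalg.norm)
        print(c[i].round(),s[i,4],"c",round(cx),round(cy),"size",round(a),round(b),"long axis deg",round(np.degrees(np.arctan2(e[1],e[0]))%180,1))
if __name__=="__main__":
    rects(); s=env.state(); print(s["t"],s["eef_pos"].round(1),s["tcp_rot"].round(3))
E
python3 tins.py
```

```text
[230. 294.] 1542 c 492 183 size 61 95 long axis deg 157.0
[409. 315.] 1540 c 459 -161 size 62 94 long axis deg 154.4
[338. 318.] 1547 c 452 -25 size 60 95 long axis deg 167.3
[166. 353.] 818 c 380 300 size 90 38 long axis deg 61.2
0.8 [142.3 608.6 233.7] [3.141 0.    2.912]
```

```bash
cat > plan.py <<'E'
import sys; from h import *
from scipy.spatial.transform import Rotation as R
def plan(s,x,y,z,yaw,step=56):
    p,r=s; d=(yaw-np.degrees(r[2])+180)%360-180
    Rt=R.from_euler("xyz",[np.pi,0,np.radians(yaw)])
    t=Rt.inv().apply(np.array([x,y,z])-p); n=max(1,int(np.ceil(np.linalg.norm(t)/step)))
    nt=int(np.ceil(abs(d)/10.5)) if abs(d)>.3 else 0
    print(f"turn {nt} rows az={-d/180/max(nt,1):.4f}; then {n} rows {(t/250/n).round(4).tolist()}")
    return np.array([x,y,z]),np.array([np.pi,0,np.radians(yaw)])
def cur():
    s=env.state(); print(s["t"],s["eef_pos"].round(1),s["tcp_rot"].round(4),"F",s["ft_force"].round(2),"M",s["moment"].round(3),s["opening"],s["grip_force"])
    return s["eef_pos"],s["tcp_rot"]
if __name__=="__main__":
    s=cur(); a=[float(v) for v in sys.argv[1:]]
    for i in range(0,len(a),4): s=plan(s,*a[i:i+4])
E
python3 plan.py 492 183 120 157  492 183 22 157
```

```text
0.8 [142.3 608.6 233.7] [3.1415 0.     2.9118] F [ 0.13  0.44 -0.05] M [-0.051  0.07  -0.009] 0.9946411267376342 0.0
turn 1 rows az=0.0546; then 11 rows [-0.1775, -0.0928, 0.0413]
turn 0 rows az=-0.0000; then 2 rows [0.0, -0.0, 0.196]
```

Request:
drive_tool(rows=[[[0,0,0,0,0,0.0546,1],[-0.1775,-0.0928,0.0413,0,0,0,1],[-0.1775,-0.0928,0.0413,0,0,0,1],[-0.1775,-0.0928,0.0413,0,0,0,1],[-0.1775,-0.0928,0.0413,0,0,0,1]]])

```text
t: 1.42
eef_pos: [270.3, 452.6, 192.2]
tcp_rot: [3.141, 0.0, 2.741]
ft_force: [1.2, 0.5, -0.5]
opening: 0.999
grip_force: 0.0
```

Request:
drive_tool(rows=[[[-0.1775,-0.0928,0.0413,0,0,0,1],[-0.1775,-0.0928,0.0413,0,0,0,1],[-0.1775,-0.0928,0.0413,0,0,0,1],[-0.1775,-0.0928,0.0413,0,0,0,1],[-0.1775,-0.0928,0.0413,0,0,0,1]]])

```text
t: 2.05
eef_pos: [429.5, 259.1, 140.6]
tcp_rot: [3.141, 0.0, 2.74]
ft_force: [1.2, 1.0, 0.0]
opening: 1.001
grip_force: 0.0
```

Request:
drive_tool(rows=[[[-0.1775,-0.0928,0.0413,0,0,0,1],[-0.1775,-0.0928,0.0413,0,0,0,1],[0,0,0,0,0,0,1],[0,0,0,0,0,0,1]]])

```text
t: 2.55
eef_pos: [491.7, 183.1, 120.1]
tcp_rot: [-3.142, -0.0, 2.74]
ft_force: [-0.1, -0.2, 0.2]
opening: 0.999
grip_force: 0.0
```

```bash
python3 plan.py 492 183 120 157  492 183 22 157; python3 - <<'E'
from h import *
p=env.read_camera("wrist"); cv2.imwrite("pics/w0.png",p["color"])
for d in env.place_of("tin_a",p): print(round(d["score"],2),world(p,d["at"]).round(0))
E
```

```text
2.55 [491.7 183.1 120.1] [-3.1416e+00 -3.0000e-04  2.7397e+00] F [-0.05 -0.18  0.23] M [-0.033 -0.04  -0.043] 0.9990286471799472 0.0
turn 0 rows az=-0.0001; then 1 rows [-0.0013, -0.0, 0.0003]
turn 0 rows az=-0.0000; then 2 rows [0.0, -0.0, 0.196]
0.95 [448. -26.  -0.]
0.76 [487. 181.   0.]
```

Request:
drive_tool(rows=[[[0,0,0.2,0,0,0,1],[0,0,0.15,0,0,0,1],[0,0,0.04,0,0,0,1],[0,0,0,0,0,0,0],[0,0,0,0,0,0,0]]])

```text
t: 3.28
eef_pos: [492.5, 183.4, 23.9]
tcp_rot: [3.14, 0.002, 2.741]
ft_force: [0.5, 0.8, 0.6]
opening: 0.846
grip_force: 0.0
```

Request:
drive_tool(rows=[[[0,0,0,0,0,0,0],[0,0,0,0,0,0,0],[0,0,0,0,0,0,0],[0,0,0,0,0,0,0]]])

```text
t: 3.78
eef_pos: [492.2, 183.0, 23.2]
tcp_rot: [3.141, 0.001, 2.74]
ft_force: [-1.1, -0.4, 6.3]
opening: 0.631
grip_force: 30.0
```

```bash
python3 plan.py 492 183 22 157; cat > fm.py <<'E'
from h import *
from scipy.spatial.transform import Rotation as R
S=[]
for _ in range(6): env.read_camera("wrist"); S.append(env.state())
s=S[-1]; Rt=R.from_euler("xyz",s["tcp_rot"])
f=np.mean([q["ft_force"] for q in S],0); m=np.mean([q["moment"] for q in S],0)
print(s["t"],s["eef_pos"].round(1),s["tcp_rot"].round(3),"F",f.round(2),"M tool",Rt.inv().apply(m).round(3),"sd",np.std([q["moment"] for q in S],0).round(3),s["opening"],s["grip_force"])
E
echo
```

```text
3.775 [492.2 183.   23.2] [3.1410e+00 7.0000e-04 2.7402e+00] F [-1.13 -0.42  6.3 ] M [-0.144  0.233 -0.029] 0.631083557949624 29.992063343524933
turn 0 rows az=0.0000; then 1 rows [0.0008, -0.0005, 0.0048]
```

Gripped: the opening of 0.631 matches the 60 mm width. Next I lift, rock one way, level and read.

Request:
drive_tool(rows=[[[0,0,-0.1,0,0,0,0],[0,0,-0.2,0,0,0,0],[0,0,-0.1,0,0,0,0],[0,0,0,0,0.05,0,0],[0,0,0,0,0.05,0,0]]])

```text
t: 4.4
eef_pos: [491.9, 183.3, 123.5]
tcp_rot: [3.14, -0.318, 2.742]
ft_force: [0.5, -0.7, -6.0]
opening: 0.629
grip_force: 30.0
```

Request:
drive_tool(rows=[[[0,0,0,0,0,0,0],[0,0,0,0,0,0,0],[0,0,0,0,-0.05,0,0],[0,0,0,0,-0.05,0,0],[0,0,0,0,0,0,0]]])

```text
t: 5.03
eef_pos: [489.9, 184.0, 123.3]
tcp_rot: [3.141, 0.001, 2.743]
ft_force: [0.3, -0.2, -4.0]
opening: 0.63
grip_force: 30.0
```

```bash
python3 fm.py
```

```text
5.325 [492.4 182.8 122.3] [-3.142e+00 -1.000e-03  2.740e+00] F [ 0.34  0.06 -4.56] M tool [ 0.017 -0.04   0.   ] sd [0.026 0.032 0.028] 0.6306427018582411 29.990202225744724
```

Request:
drive_tool(rows=[[[0,0,0,0,-0.05,0,0],[0,0,0,0,-0.05,0,0],[0,0,0,0,0,0,0],[0,0,0,0,0,0,0]]])

```text
t: 5.82
eef_pos: [492.7, 181.1, 122.2]
tcp_rot: [-3.134, 0.283, 2.738]
ft_force: [0.3, -0.3, -3.9]
opening: 0.631
grip_force: 30.0
```

Request:
drive_tool(rows=[[[0,0,0,0,0.05,0,0],[0,0,0,0,0.05,0,0],[0,0,0,0,0,0,0]]])

```text
t: 6.2
eef_pos: [494.4, 179.3, 122.0]
tcp_rot: [-3.133, -0.01, 2.732]
ft_force: [0.1, 0.2, -6.1]
opening: 0.629
grip_force: 30.0
```

```bash
python3 fm.py
```

```text
6.5 [491.7 180.3 121.9] [-3.13  -0.009  2.735] F [ 0.11  0.22 -4.24] M tool [ 0.025 -0.024  0.015] sd [0.027 0.03  0.025] 0.6266813393399652 29.990374110639095
```

This tin looks quiet: the tool-y moment stayed within about 0.02 N m between rocks, against about 0.18 expected for the ball. I set it back.

```bash
cat >> plan.py <<'E'
    q=env.state(); g=np.degrees(q["tcp_rot"][2]) if not a else a[3]
    rv=(R.from_euler("xyz",q["tcp_rot"]).inv()*R.from_euler("xyz",[np.pi,0,np.radians(g)])).as_rotvec()/np.pi
    print("level rv",rv.round(4).tolist())
E
python3 plan.py 492.2 183 24 157
```

```text
6.5 [491.7 180.3 121.9] [-3.1301 -0.0089  2.7349] F [ 0.51  0.45 -4.31] M [-0.052 -0.071  0.031] 0.6266813393399652 29.990374110639095
turn 0 rows az=-0.0017; then 2 rows [0.0011, 0.0055, 0.1958]
level rv [-0.0036, -0.0029, -0.0016]
```

Request:
drive_tool(rows=[[[0.002,0.011,0,-0.0036,-0.0029,-0.0016,0],[0,0,0.18,0,0,0,0],[0,0,0.14,0,0,0,0],[0,0,0.055,0,0,0,0],[0,0,0.012,0,0,0,0]]])

```text
t: 7.12
eef_pos: [492.8, 182.9, 25.0]
tcp_rot: [-3.142, -0.001, 2.74]
ft_force: [-0.4, -0.2, -2.9]
opening: 0.628
grip_force: 30.0
```

```bash
python3 plan.py 492.2 183 23.5 157
```

```text
7.125 [492.8 182.9  25. ] [-3.1415e+00 -8.0000e-04  2.7396e+00] F [-0.37 -0.19 -2.88] M [-0.015 -0.022 -0.015] 0.6283418159549871 29.990390203893185
turn 0 rows az=-0.0002; then 1 rows [0.0022, -0.0007, 0.006]
level rv [-0.0, -0.0003, -0.0002]
```

Request:
drive_tool(rows=[[[0,0,0.006,0,0,0,0],[0,0,0,0,0,0,0],[0,0,0,0,0,0,1],[0,0,0,0,0,0,1],[0,0,0,0,0,0,1]]])

```text
t: 7.75
eef_pos: [493.0, 182.8, 24.0]
tcp_rot: [3.141, 0.0, 2.739]
ft_force: [-0.3, 0.4, -0.1]
opening: 0.886
grip_force: 0.0
```

Request:
drive_tool(rows=[[[0,0,0,0,0,0,1],[0,0,0,0,0,0,1],[0,0,-0.15,0,0,0,1],[0,0,-0.23,0,0,0,1],[0,0,0,0,0,0,1]]])

```text
t: 8.38
eef_pos: [494.2, 183.1, 122.1]
tcp_rot: [3.138, 0.005, 2.739]
ft_force: [1.0, -0.1, -0.3]
opening: 0.996
grip_force: 0.0
```

```bash
python3 plan.py 452 -25 120 167.3 452 -25 22 167.3
```

```text
8.375 [494.2 183.1 122.1] [3.1377 0.0046 2.7394] F [ 0.98 -0.13 -0.3 ] M [ 0.021 -0.013 -0.054] 0.9957557247560351 0.0
turn 1 rows az=-0.0575; then 4 rows [-0.0046, -0.2123, 0.0021]
turn 0 rows az=0.0000; then 2 rows [-0.0, -0.0, 0.196]
level rv [0.0011, 0.0016, -0.0575]
```

Request:
drive_tool(rows=[[[0,0,0,0,0,-0.0575,1],[-0.0046,-0.2123,0.002,0,0,0,1],[-0.0046,-0.2123,0.002,0,0,0,1],[-0.0046,-0.2123,0.002,0,0,0,1],[-0.0046,-0.2123,0.002,0,0,0,1]]])

```text
t: 9.0
eef_pos: [449.8, -26.8, 115.8]
tcp_rot: [3.141, -0.002, 2.92]
ft_force: [1.0, -0.6, -0.1]
opening: 0.998
grip_force: 0.0
```

Request:
drive_tool(rows=[[[0,0,0,0,0,0,1],[0,0,0,0,0,0,1]]])

```text
t: 9.25
eef_pos: [450.5, -25.2, 116.1]
tcp_rot: [3.141, -0.001, 2.919]
ft_force: [-0.1, 0.2, -0.6]
opening: 0.999
grip_force: 0.0
```

```bash
python3 tins.py; python3 plan.py 452 -25 120 167.3 452 -25 23 167.3
```

```text
[235. 172.] 996 c 732 191 size 83 95 long axis deg 98.3
[230. 294.] 1543 c 494 183 size 61 95 long axis deg 156.6
[413. 313.] 1247 c 459 -161 size 60 95 long axis deg 154.8
[166. 353.] 816 c 380 300 size 90 38 long axis deg 61.2
9.3 [450.6 -24.7 116.2] [ 3.141e+00 -1.000e-03  2.920e+00]
9.3 [450.6 -24.7 116.2] [ 3.1413e+00 -1.2000e-03  2.9203e+00] F [-0.73  1.    0.47] M [-0.01   0.001  0.014] 1.000001327264042 0.0
turn 0 rows az=0.0001; then 1 rows [-0.0058, 0.0001, -0.0151]
turn 0 rows az=0.0000; then 2 rows [-0.0, -0.0, 0.194]
level rv [0.0001, -0.0004, 0.0001]
```

Request:
drive_tool(rows=[[[-0.005,0,0.2,0,0,0,1],[0,0,0.13,0,0,0,1],[0,0,0.042,0,0,0,1],[0,0,0,0,0,0,0],[0,0,0,0,0,0,0]]])

```text
t: 9.93
eef_pos: [452.3, -25.4, 24.5]
tcp_rot: [3.141, 0.001, 2.921]
ft_force: [-0.5, -0.0, 0.8]
opening: 0.846
grip_force: 0.0
```

Request:
drive_tool(rows=[[[0,0,0,0,0,0,0],[0,0,0,0,0,0,0],[0,0,0,0,0,0,0],[0,0,0,0,0,0,0]]])

```text
t: 10.42
eef_pos: [452.1, -25.7, 24.2]
tcp_rot: [3.141, 0.001, 2.92]
ft_force: [-0.1, -0.6, 6.8]
opening: 0.627
grip_force: 30.0
```

Request:
drive_tool(rows=[[[0,0,-0.1,0,0,0,0],[0,0,-0.2,0,0,0,0],[0,0,-0.1,0,0,0,0],[0,0,0,0,0.05,0,0],[0,0,0,0,0.05,0,0]]])

```text
t: 11.05
eef_pos: [451.7, -25.6, 124.6]
tcp_rot: [3.141, -0.318, 2.92]
ft_force: [0.0, 0.9, -4.6]
opening: 0.63
grip_force: 30.0
```

Request:
drive_tool(rows=[[[0,0,0,0,0,0,0],[0,0,0,0,0,0,0],[0,0,0,0,-0.05,0,0],[0,0,0,0,-0.05,0,0],[0,0,0,0,0,0,0]]])

```text
t: 11.68
eef_pos: [449.6, -25.0, 124.3]
tcp_rot: [3.141, -0.0, 2.92]
ft_force: [-0.9, 0.2, -4.5]
opening: 0.629
grip_force: 30.0
```

```bash
python3 fm.py
```

```text
11.975 [452.3 -25.8 123.4] [ 3.141e+00 -2.000e-03  2.920e+00] F [ 0.24 -0.09 -4.35] M tool [0.006 0.042 0.027] sd [0.031 0.03  0.033] 0.6286151048304844 29.999310113489628
```

Request:
drive_tool(rows=[[[0,0,0,0,-0.05,0,0],[0,0,0,0,-0.05,0,0],[0,0,0,0,0,0,0],[0,0,0,0,0,0,0]]])

```text
t: 12.48
eef_pos: [452.5, -25.8, 123.6]
tcp_rot: [3.142, 0.31, 2.92]
ft_force: [0.7, -0.0, -4.4]
opening: 0.631
grip_force: 30.0
```

Request:
drive_tool(rows=[[[0,0,0,0,0.05,0,0],[0,0,0,0,0.05,0,0],[0,0,0,0,0,0,0]]])

```text
t: 12.85
eef_pos: [454.3, -26.3, 123.7]
tcp_rot: [3.141, 0.0, 2.92]
ft_force: [0.7, -0.6, -5.1]
opening: 0.63
grip_force: 30.0
```

```bash
python3 fm.py; python3 plan.py 451.5 -24.7 24 167.3
```

```text
13.15 [451.3 -25.5 123.6] [3.141 0.    2.92 ] F [-0.49 -0.11 -4.45] M tool [-0.013 -0.072  0.006] sd [0.012 0.028 0.023] 0.6287274198501484 29.999712891876698
13.15 [451.3 -25.5 123.6] [3.1414e+00 1.0000e-04 2.9201e+00] F [ 0.06 -1.28 -3.19] M [-0.002 -0.067 -0.023] 0.6287274198501484 29.999712891876698
turn 0 rows az=0.0001; then 2 rows [0.0001, 0.0016, 0.1992]
level rv [0.0001, 0.0, 0.0001]
```

Tin 2 swung by 0.11 N m, which is ambiguous. I repeat with a larger, longer rock.

Request:
drive_tool(rows=[[[0,0,0,0,0.055,0,0],[0,0,0,0,0.055,0,0],[0,0,0,0,0.04,0,0],[0,0,0,0,0,0,0],[0,0,0,0,0,0,0]]])

```text
t: 13.78
eef_pos: [451.3, -25.5, 123.5]
tcp_rot: [3.141, -0.47, 2.92]
ft_force: [-0.0, -0.2, -4.2]
opening: 0.628
grip_force: 30.0
```

Request:
drive_tool(rows=[[[0,0,0,0,0,0,0],[0,0,0,0,-0.04,0,0],[0,0,0,0,-0.055,0,0],[0,0,0,0,-0.055,0,0],[0,0,0,0,0,0,0]]])

```text
t: 14.4
eef_pos: [449.9, -25.1, 124.6]
tcp_rot: [3.141, -0.001, 2.92]
ft_force: [0.7, -0.5, -4.8]
opening: 0.631
grip_force: 30.0
```

```bash
sed -i 's/range(6)/range(14)/' fm.py; python3 fm.py
```

```text
15.1 [451.8 -25.6 123.5] [ 3.141e+00 -1.000e-03  2.920e+00] F [-0.06 -0.02 -4.45] M tool [ 0.015  0.052 -0.003] sd [0.019 0.021 0.026] 0.6285669378927863 29.999767765402794
```

Request:
drive_tool(rows=[[[0,0,0,0,-0.055,0,0],[0,0,0,0,-0.055,0,0],[0,0,0,0,-0.04,0,0],[0,0,0,0,0,0,0],[0,0,0,0,0,0,0]]])

```text
t: 15.72
eef_pos: [456.1, -25.9, 134.5]
tcp_rot: [-3.126, 0.401, 2.92]
ft_force: [0.2, 1.0, -3.7]
opening: 0.627
grip_force: 30.0
```

Request:
drive_tool(rows=[[[0,0,0,0,0,0,0],[0,0,0,0,0.04,0,0],[0,0,0,0,0.055,0,0],[0,0,0,0,0.055,0,0],[0,0,0,0,0,0,0]]])

```text
t: 16.35
eef_pos: [457.5, -26.1, 134.0]
tcp_rot: [-3.129, -0.068, 2.912]
ft_force: [0.4, -1.1, -5.1]
opening: 0.626
grip_force: 30.0
```

```bash
python3 fm.py; python3 plan.py 451.5 -24.7 24 167.3
```

```text
17.05 [455.7 -25.8 134.5] [-3.127 -0.069  2.912] F [-0.18  0.14 -4.06] M tool [ 0.005 -0.094 -0.011] sd [0.02  0.058 0.029] 0.6279766538884325 29.99981537461281
17.05 [455.7 -25.8 134.5] [-3.127  -0.0693  2.9122] F [-0.51 -0.3  -3.62] M [ 0.019 -0.008 -0.019] 0.6279766538884325 29.99981537461281
turn 1 rows az=-0.0025; then 2 rows [0.0086, 0.0003, 0.221]
level rv [-0.0046, -0.0221, -0.0023]
```

Request:
drive_tool(rows=[[[0,0,0,-0.0046,-0.0221,-0.0023,0],[0,0,0,0,0,0,0],[0,0,0,0,0,0,0]]])

```text
t: 17.42
eef_pos: [455.9, -25.9, 134.6]
tcp_rot: [-3.142, -0.001, 2.92]
ft_force: [0.4, 0.2, -4.1]
opening: 0.628
grip_force: 30.0
```

```bash
python3 fm.py
```

```text
18.125 [455.7 -25.8 134.5] [ 3.141 -0.     2.92 ] F [ 0.04 -0.09 -4.24] M tool [ 0.035  0.077 -0.01 ] sd [0.022 0.03  0.028] 0.6324039970039601 29.99989852309227
```

Request:
drive_tool(rows=[[[0,0,0,0,-0.05,0,0],[0,0,0,0,-0.05,0,0],[0,0,0,0,0,0,0],[0,0,0,0,0,0,0]]])

```text
t: 18.62
eef_pos: [456.2, -25.9, 134.7]
tcp_rot: [3.142, 0.311, 2.92]
ft_force: [-0.9, 0.1, -4.2]
opening: 0.629
grip_force: 30.0
```

```bash
python3 fm.py
```

```text
19.325 [455.7 -25.8 134.5] [3.141 0.314 2.92 ] F [-0.1   0.06 -4.2 ] M tool [0.027 0.295 0.005] sd [0.033 0.026 0.031] 0.6287122385217719 29.995875880122185
```

Request:
drive_tool(rows=[[[0,0,0,0,0.05,0,0],[0,0,0,0,0.05,0,0],[0,0,0,0,0,0,0]]])

```text
t: 19.7
eef_pos: [457.3, -26.2, 134.4]
tcp_rot: [3.141, 0.002, 2.92]
ft_force: [-0.0, -0.4, -4.6]
opening: 0.632
grip_force: 30.0
```

```bash
python3 fm.py; python3 plan.py 653 186 120 167.3
```

```text
20.4 [455.7 -25.8 134.5] [3.141 0.    2.92 ] F [ 0.04  0.15 -4.28] M tool [ 0.046 -0.081  0.007] sd [0.033 0.026 0.033] 0.6292963262730623 29.995721094310284
20.4 [455.7 -25.8 134.5] [3.1414e+00 1.0000e-04 2.9198e+00] F [-0.17  0.3  -4.1 ] M [-0.037 -0.057  0.011] 0.6292963262730623 29.995721094310284
turn 0 rows az=-0.0000; then 6 rows [-0.0973, 0.1667, 0.0097]
level rv [0.0001, 0.0, -0.0]
```

Tin 2 rattles: its levelled moment went from +0.077 to −0.081 N m. Before presenting it I check the vise behind the left pad.

```bash
python3 - <<'E'
from h import *
p=env.read_camera("top")
print("pad",px2w(p,235.5,216.5,6).round(), "vise front",[px2w(p,230,193,z).round() for z in (0,60,120)],[px2w(p,230,183,z).round() for z in (60,120)])
im=cv2.imread("pics/side0.png")
# project presentation spot at several heights
q=env.read_camera("side"); P=np.linalg.inv(q["pose"])
for x in (653,700):
  for z in (0,50,100,150):
    c=P@[x,186,z,1]; w=q["camera_matrix"]@(c[:3]*[1,-1,-1]); print(x,z,(w[:2]/w[2]).round())
cv2.imwrite("pics/side1.png",q["color"])
E
```

```text
pad [650. 184.   6.] vise front [array([700., 198.,   0.]), array([686., 189.,  60.]), array([672., 180., 120.])] [array([706., 190.,  60.]), array([691., 180., 120.])]
653 0 [295. 282.]
653 50 [295. 259.]
653 100 [295. 235.]
653 150 [295. 211.]
700 0 [271. 282.]
700 50 [271. 259.]
700 100 [270. 236.]
700 150 [270. 211.]
```

View pics/side1.png

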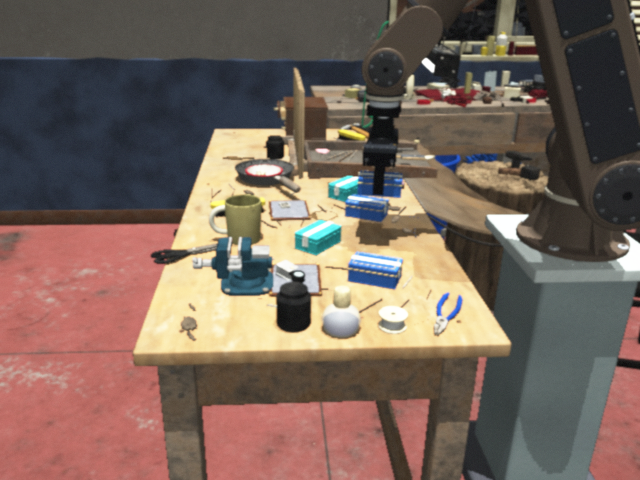

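The picture shows the held tin level near (367,207). The vise near (247,263) is at most about 100 mm high and starts at x≈700, so I present with the underside at about 130 mm.

```bash
python3 plan.py 651 185 153 167.3
```

```text
20.5 [455.7 -25.8 134.5] [3.1414e+00 1.0000e-04 2.9198e+00] F [-0.38  0.49 -4.42] M [-0.065 -0.05  -0.006] 0.6267452340606972 29.99591466039419
turn 0 rows az=-0.0000; then 6 rows [-0.0961, 0.1657, -0.0123]
level rv [0.0001, 0.0, -0.0]
```

Request:
drive_tool(rows=[[[0,0,-0.074,0,0,0,0],[-0.064,0.11,0,0,0,0,0],[-0.064,0.11,0,0,0,0,0],[-0.064,0.11,0,0,0,0,0],[-0.064,0.11,0,0,0,0,0]]])

```text
t: 21.12
eef_pos: [542.9, 68.2, 152.9]
tcp_rot: [3.141, -0.0, 2.92]
ft_force: [0.4, -0.2, -4.5]
opening: 0.629
grip_force: 30.0
```

Request:
drive_tool(rows=[[[-0.064,0.11,0,0,0,0,0],[-0.064,0.11,0,0,0,0,0],[-0.064,0.11,0,0,0,0,0],[-0.064,0.11,0,0,0,0,0],[-0.064,0.11,0,0,0,0,0]]])

```text
t: 21.75
eef_pos: [651.1, 184.7, 152.7]
tcp_rot: [-3.141, -0.001, 2.92]
ft_force: [-0.3, -0.1, -4.4]
opening: 0.63
grip_force: 30.0
```

Request:
drive_tool(rows=[[[0,0,0,0,0,0,0],[0,0,0,0,0,0,0],[0,0,0,0,0,0,0]]])

```text
t: 22.12
eef_pos: [650.1, 183.3, 153.1]
tcp_rot: [-3.141, -0.001, 2.919]
ft_force: [-0.2, 0.2, -4.0]
opening: 0.629
grip_force: 30.0
```

```bash
python3 plan.py 651 185 153 167.3; python3 tins.py; python3 - <<'E'
from h import *
a=env.read_camera("top")["color"]; b=env.read_camera("side")["color"]
cv2.imwrite("pics/end.png",np.hstack([a[80:430,100:500],b[120:470,140:540]]))
E
```

```text
22.125 [650.1 183.3 153.1] [-3.1415e+00 -5.0000e-04  2.9193e+00] F [-0.22  0.17 -4.02] M [-0.042 -0.055 -0.014] 0.6288652645639081 29.995601065456867
turn 0 rows az=-0.0002; then 1 rows [-0.0019, 0.0073, 0.0002]
level rv [-0.0, -0.0002, -0.0002]
[409. 315.] 1529 c 459 -161 size 61 94 long axis deg 154.4
22.175 [650.2 183.3 153.2] [-3.142 -0.     2.919]
```

View pics/end.png

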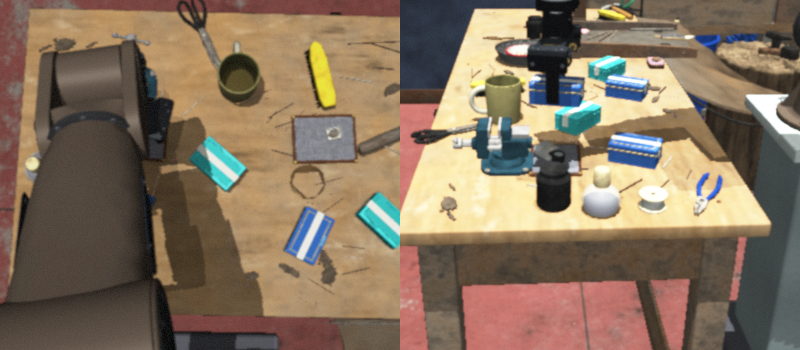

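The picture shows tin 2 held level over the left pad at crop pixel (555,92). The other two blue tins stand flat at (635,150) and (627,88), and the bystanders are where they were. I hand it in.

```bash
python3 -c "
from cell import env
print(env.state()['qvel'].round(3)); print(env.job_done())"
```

```text
[ 0.003  0.001 -0.004 -0.     0.    -0.001]
the job is handed in; nothing more can be done
None
```

Handed in with the rattling tin, the middle of the three, held level and still about 13 cm over the left pad (the one with the loupe); the first tin tested was quiet and set back within 2 mm, and the third was never picked up because the rattle was already found.

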